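# Zero the frit mill and back it off three clicks

## Task

Reset the grain size of the green glass-frit mill: turn the black adjustment ring on its top clockwise (seen from above) until you feel the burrs just touch, without forcing it any further. Then back it off exactly three clicks anticlockwise, let go of it, and leave everything else on the bench where it stands.

Things in the scene. Friction and masses are not known exactly. Their poses are not given: they have to be found in the camera images.
- mill: Green bench mill for glass frit, bolted down. Origin on the head's axis at bench height; z up. Base plate 150 (x) by 220 mm, y -155 to +65, 14 mm thick; round head 84 mm in diameter to z = 120 mm; motor box at y -145 to -45, 89 mm high; pipe at +y to y = 96, z = 94 mm. A steel neck 44 mm in diameter (z 120 to 138) carries the ring over the head.
- ring_top (a point): Centre of the top face of the black knurled adjustment ring: round, 56 mm in diameter, 26 mm high, with 4 ears (8 mm wide, out to 36 mm from the axis) at 45, 135, 225 and 315 degrees from the mark; underside at z = 138 mm, top at 164 mm above the bench. z is the turning axis, up; x points along the white radial mark on the top face and turns with the ring. Clockwise from above closes the burrs. The ring stays where it is left.
- ring_mark (a point): Outer end of the white mark on the ring's top face, 26 mm from the axis. One click every 18 degrees (0.314 rad), 20 a turn, felt as a torque ripple of 0.1 to 0.2 N m on about 0.1 N m of friction. Where the mark stands at the touch differs every time: 50 to 140 degrees clockwise of the start. The other end stop is 157 degrees anticlockwise of the touch.
- burr_gap (a joint): Gap between the burrs in m: 0 at the touch, negative if pressed together; 0.3 mm a turn of the ring, 0.015 mm a click, much finer than this reading's noise, so feel the touch. It lies on a click; past it the ring's torque rises by about 5 N m per rad (0.09 N m per degree) above friction. Over 10 degrees past the touch (about 1 N m in all) the burrs jam and are spoilt.
- cup: Steel catch cup, 72 mm rim diameter, 50 mm high, standing free on the bench under the mill's pipe. Origin: centre of its underside. Bystander.
- hopper: Orange feed hopper taken off the mill and stood upside down beside it, 96 mm in diameter at the bottom, 85 mm high. Origin: centre of its underside. Bystander.
- jar_red: Red jar, 60 mm in diameter, 85 mm high. Origin: centre of its underside. Bystander.
- jar_teal: Teal jar, 60 mm in diameter, 85 mm high. Origin: centre of its underside. Bystander.
- jar_amber: Amber jar, 60 mm in diameter, 85 mm high. Origin: centre of its underside. Bystander.
- goblet: Blue beaker, 60 mm rim diameter, 110 mm high. Origin: centre of its underside. Bystander.

How it is judged (in metres and radians):
On the way:
1. the ring has been turned clockwise until the burrs touch (within 0.3 click of the touch) (value of joint burr_gap below 4.5e-06 m), for 0.1 s.
At the end, for the whole second after the job is handed in: the ring stands three clicks (within half a click, 9 degrees) anticlockwise of the point where the burrs touch, a burr gap of 0.045 mm +/- 0.0075 mm (value of joint burr_gap between 3.75e-05 and 5.25e-05 m).
It fails at once if the burrs were jammed: the ring was forced more than 10 degrees (0.0083 mm) past the touch (value of joint burr_gap below -8.4e-06 m).
It fails at once if a bystander was moved more than 25 mm (distance of any of cup, hopper, jar_red, jar_teal, jar_amber, goblet from where it was at the start of the episode above 0.025 m).
It also fails if it takes over 67 s, if anything falls off the work surface, if the arm or the gripper's body presses on something with over 40 N, if the wrist force passes 120 N, or if a joint passes its speed limit or range.

## Robot

A 6-joint arm with a two-finger parallel gripper is mounted at the origin on the work surface. World frame = base frame: x ahead of the robot, y to its left, z up, the work surface at z = 0. Lengths are in mm, angles in rad, forces in N, time in s.
With the tool pointing down it reaches from about 275 to 750 mm from the base axis. Payload 10.2 kg.
Tool frame: the origin (TCP) lies on the front face of the gripper's body, between the roots of the fingers; the fingertips stand 73 mm ahead of it and the grasp point (between the pads) lies 54 mm ahead of it; z points along the fingers, y is the line along which they close (so a half turn about z gives the same grasp; the last joint's range is limited). The gripper opens to 85 mm and grips with 20 to 120 N. Pads are 22 mm wide; open, the fingers measure 114 mm over their backs; the gripper's body (76 mm by 85 mm) begins 54 mm behind the grasp point. The pads swing forward as they close: fully open they stand 13 mm farther back than shut.
Start: joints at [0.894, 0.313, 1.498, -0, 1.331, -0.223], TCP at [230.165, 471.864, 303.894] pointing down, gripper open.
Joint ranges: [-2.94, 2.94], [-0.97, 2.17], [0.19, 2.56], [-1.23, 4.37], [0.02, 3.11], [-2.88, 2.88]. Speed limits (rad/s): [2.39, 2.39, 3.01, 3.14, 3.14, 3.14].

## Interface

Orientations are given as a unit quaternion [w, x, y, z].
In Python, from rig import * gives the robot as it stands.
- The arm moves only by the tool step_arm, never from a script. Its argument "plan" is a list of rows, each an object with "offset": the shift along the tool's x, y, z in cm, a list of three; "rot": the turn, a rotation vector about the tool's x, y, z in degrees, a list of three; "gripper": the finger opening in cm, from 0 to 8.54. In form: [{"offset": [x, y, z], "rot": [wx, wy, wz], "gripper": gripper}, ...]. A call has 1 to 12 rows; each row is the pose to reach, as a shift and turn from the pose commanded when the call began, along the tool's axes at that moment; what a row does not reach only later rows make up. A row lasts 1/10 s, in which the tool goes at most 50 mm and 8.59 degrees, less where a joint would pass 70% of its speed; a pose out of reach is approached as far as the arm can. A call with a gripper value outside its range is refused whole. The fingers move at their own pace and stop on an object; "squeeze" is the grip in N (left out, the last holds). Time passes only in rows, so rows that repeat a pose let the fingers close. It gives the time, the measured TCP pose, the force, the opening and the grip force at its end, in the units of the state.
- sense(): the state, without advancing time (a new reading comes with each control period).
- capture(name): name is "scene" or "top" or "wrist"; returns a dict with "color" (400x640x3 uint8, red, green, blue), "depth" (400x640 float32, mm along the optical axis (not along the pixel's ray), 0 where there is no reading), "vertical_fov" (degrees; the focal length in pixels is half the picture's height over the tangent of half this angle, whatever the lens; pixels are square), "cx", "cy" (the principal point, pixels), "rvec" (rotation vector, rad) and "tvec" (3), from world to camera coordinates, as OpenCV has them; the wrist camera has in their place "mount" (4x4, takes a point from camera to tool coordinates, whose origin is the TCP and whose axes are the flange's). Camera axes: x right, y down, z forward; pixel columns grow to the right and rows downward; lengths in mm; the calibration is good to about 2 mm. A picture is of the moment at which its call begins: read the wrist's pose just before it.
- finish_job(): hands the job in; it is judged then, once.
The state is a dict: "time_s": time; "joints": joint angles; "dq": joint speeds; "tau": joint torques, N m; "eef_pos": TCP position; "ee_rot": TCP orientation; "force": force on the tool from outside, world axes, zero at the start; "wrist_torque": the same for the moment, N m; "grip_width": opening from 0.0 (shut) to 1.0 (fully open); "grip_force": force on a finger pad.
Only numpy, scipy, OpenCV 4.12 (cv2) and the standard library are available. Lean on these libraries where they do the work, as an engineer would, in place of code of your own. Each camera call takes 0.05 s, during which the arm holds its last target. There are 200 camera calls.

## Working session

There is one attempt and no reset: what is moved stays moved. The work goes in short steps, Python scripts to look and compute and a tool call to move; the robot and the scene stay as the last step left them, time stands still between calls to the robot, and variables do not carry over. Pictures are saved under pics/ and viewed, at most 10 in all, crops included, and the job is handed in when it is done.

Besides the shell and the picture viewer there is one more tool, called after ">>>" in YAML: its name, and indented under it one key for each argument. step_arm: Moves the arm, as the interface text tells. Its arguments: {"type":"object","properties":{"plan":{"type":"array"},"squeeze":{"type":"number"}},"required":["plan"]}

```bash
ls; mkdir -p pics
python3 - <<'E'
from rig import *
import cv2,numpy as np
s=sense();print(s)
for n in ("scene","top"):
    c=capture(n);np.savez(f"pics/{n}.npz",**c)
    cv2.imwrite(f"pics/{n}.png",c["color"][:,:,::-1]);print(n,c["vertical_fov"],c["cx"],c["cy"],c["rvec"],c["tvec"])
a=cv2.imread("pics/scene.png");b=cv2.imread("pics/top.png")
E
```

```text
pics
{'time_s': 0.0, 'joints': array([ 8.93594742e-01,  3.13464156e-01,  1.49847636e+00, -1.86583923e-05,
        1.33101177e+00, -2.23391879e-01]), 'dq': array([ 0.00190531, -0.00033767,  0.00108605, -0.00031308, -0.00112859,
        0.00294078]), 'tau': array([ 3.34460337e-04, -4.12258744e+01, -2.59751487e+01, -1.38739788e-04,
        3.98849414e-03, -2.03260163e-05]), 'eef_pos': array([230.0514589 , 471.71344776, 303.31298818]), 'ee_rot': array([-2.87720444e-04,  2.24960579e-01,  9.74367629e-01, -6.15993838e-04]), 'force': array([-0.25224661, -0.24469896,  0.2087808 ]), 'wrist_torque': array([-0.01561869,  0.02898115,  0.02008243]), 'grip_force': 0.0, 'grip_width': 0.9993852198931001}
scene 55.2850297190746 314.0990734190343 198.693855422047 [ 1.95011509  1.06646614 -0.60178385] [-298.06644702 -147.55728847 1513.49622108]
top 44.567291086330044 319.3687532729581 199.99990767415412 [ 2.12893516 -2.19325686  0.12475114] [  12.68548128  560.04612278 1515.07471286]
```

View pics/top.png

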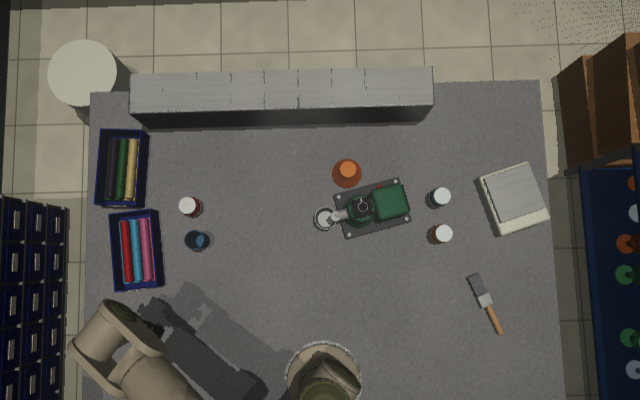

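View pics/scene.png

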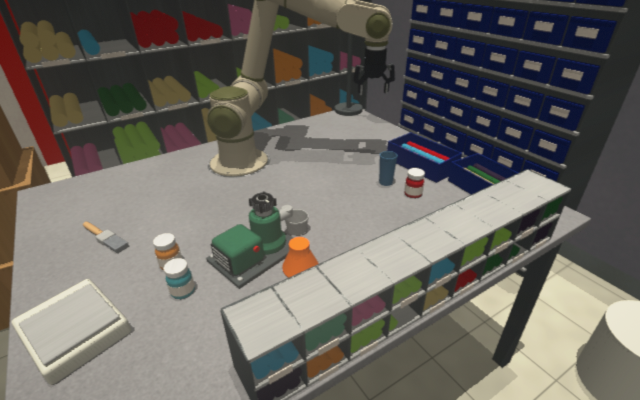

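The top view shows the mill head and ring at about (361,207), with the motor box to its right, the cup at (324,218) and the hopper at (347,172). The other jars and the beaker stand clear. Next I measure the ring.

```bash
cat > h.py <<'E'
import numpy as np,cv2
from scipy.spatial.transform import Rotation as R
def cloud(c,T=None):
    d=c["depth"].astype(float);h,w=d.shape;f=h/2/np.tan(np.radians(c["vertical_fov"])/2)
    v,u=np.mgrid[:h,:w];P=np.stack([(u-c["cx"])*d/f,(v-c["cy"])*d/f,d],-1)
    if T is None: return (P-c["tvec"])@R.from_rotvec(c["rvec"]).as_matrix()
    return P@T[:3,:3].T+T[:3,3]
E
python3 - <<'E'
from h import *
for n in("top","scene"):
    c=dict(np.load(f"pics/{n}.npz"));P=cloud(c)
    if n=="top":
        r=P[185:230,335:385];g=c["color"][185:230,335:385]
        b=r.reshape(-1,3)
        m=(b[:,2]>150)&(b[:,2]<180);q=b[m];print(m.sum(),q.mean(0),q.min(0),q.max(0))
        c0=(q.min(0)+q.max(0))/2
        box=P[180:215,380:408].reshape(-1,3);bm=(box[:,2]>80)&(box[:,2]<98);print("box",box[bm].mean(0))
        cv2.imwrite("pics/crop.png",cv2.resize(c["color"][160:245,300:415,::-1],None,fx=6,fy=6,interpolation=cv2.INTER_CUBIC))
    else:
        b=P.reshape(-1,3);m=(b[:,2]>150)&(b[:,2]<180)&(np.hypot(*(b[:,:2]-c0[:2]).T)<50);q=b[m];print(m.sum(),q.mean(0),q.min(0),q.max(0))
E
```

```text
334 [ 523.04208921 -127.53246884  163.46875165] [ 493.10383274 -158.9926091   150.31479217] [553.02674875 -98.22027718 171.5093806 ]
box [ 547.62878339 -227.93672129   88.3555414 ]
335 [ 531.82127859 -132.76294645  161.739127  ] [ 496.20688218 -161.32529073  150.10918595] [556.74016251 -98.68784595 168.4809329 ]
```

View pics/crop.png

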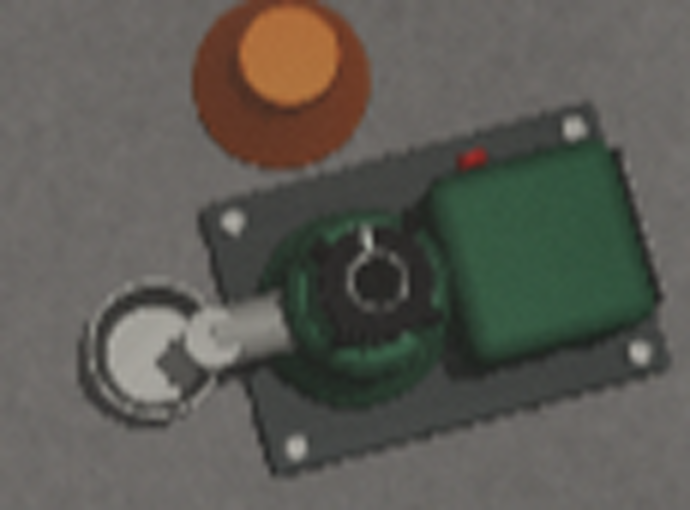

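The ring centre is near (525,-129), top at z≈164, and the mark lies at about +14° in the world, so the ears are at 59°, 149° and so on. I'll grip between the ears with tool y at about 104°. That leaves joint 6 plenty of clockwise travel.

>>> step_arm:
  plan:
    - {"offset":[-52.8,-41.0,0],"rot":[0,0,-40],"gripper":8.54}
    - {"offset":[-52.8,-41.0,0],"rot":[0,0,-40],"gripper":8.54}
    - {"offset":[-52.8,-41.0,0],"rot":[0,0,-40],"gripper":8.54}
    - {"offset":[-52.8,-41.0,0],"rot":[0,0,-40],"gripper":8.54}
    - {"offset":[-52.8,-41.0,0],"rot":[0,0,-40],"gripper":8.54}
    - {"offset":[-52.8,-41.0,0],"rot":[0,0,-40],"gripper":8.54}
    - {"offset":[-52.8,-41.0,0],"rot":[0,0,-40],"gripper":8.54}
    - {"offset":[-52.8,-41.0,0],"rot":[0,0,-40],"gripper":8.54}
    - {"offset":[-52.8,-41.0,0],"rot":[0,0,-40],"gripper":8.54}
    - {"offset":[-52.8,-41.0,0],"rot":[0,0,-40],"gripper":8.54}
    - {"offset":[-52.8,-41.0,0],"rot":[0,0,-40],"gripper":8.54}
    - {"offset":[-52.8,-41.0,0],"rot":[0,0,-40],"gripper":8.54}

```text
time_s: 1.3
eef_pos: [479.9, -36.7, 303.8]
ee_rot: [-0.0, -0.122, 0.993, 0.0]
force: [1.5, 0.9, -0.2]
grip_width: 0.999
grip_force: 0.0
```

Run:
```python
from rig import *
s=sense();print(s['time_s'],s['joints'],s['eef_pos'],s['ee_rot'])
```

```text
1.3 [-3.20488038e-01  2.16470383e-01  1.62381955e+00  1.02550346e-04
  1.30153115e+00 -2.13530603e+00] [479.86097885 -36.72227338 303.83273458] [-8.20530464e-05 -1.21694788e-01  9.92567561e-01  9.35736221e-05]
```

>>> step_arm:
  plan:
    - {"offset":[-2.1,-10.0,0],"rot":[0,0,0],"gripper":8.54}
    - {"offset":[-2.1,-10.0,0],"rot":[0,0,0],"gripper":8.54}
    - {"offset":[-2.1,-10.0,0],"rot":[0,0,0],"gripper":8.54}
    - {"offset":[-2.1,-10.0,0],"rot":[0,0,0],"gripper":8.54}
    - {"offset":[-2.1,-10.0,0],"rot":[0,0,0],"gripper":8.54}

```text
time_s: 1.8
eef_pos: [523.7, -125.6, 303.8]
ee_rot: [-0.0, -0.122, 0.992, 0.0]
force: [-0.7, -0.4, 0.1]
grip_width: 1.001
grip_force: 0.0
```

Run:
```python
from rig import *
from h import *
s=sense();c=capture("wrist");np.savez("pics/w1.npz",**c)
q=s['ee_rot'];Rw=R.from_quat([*q[1:],q[0]]).as_matrix()
T=np.eye(4);T[:3,:3]=Rw;T[:3,3]=s['eef_pos'];np.save("pics/T1.npy",T)
print(s['joints'],s['eef_pos'],q,s['force'],s['wrist_torque']);print(c['mount'])
P=cloud(c,T@c['mount'])
img=c['color'].copy();cv2.imwrite("pics/w1.png",img[:,:,::-1])
m=(P[...,2]>158)&(P[...,2]<170)&(c['depth']>0)&(np.hypot(P[...,0]-525,P[...,1]+129)<50)
print(m.sum(),P[m].mean(0),P[m].min(0),P[m].max(0))
```

```text
[-4.53118767e-01  3.43082071e-01  1.45637553e+00  1.70354379e-04
  1.34281871e+00 -2.26911628e+00] [ 523.69282672 -125.60262155  303.83427643] [-2.41554433e-04 -1.22274548e-01  9.92496252e-01  2.55696176e-04] [-0.73521194 -0.44970959  0.11159687] [ 0.05415122 -0.02071321  0.00117901]
[[ 6.91158154e-04 -9.59210335e-01 -2.82692512e-01  7.03166819e+01]
 [ 9.99999530e-01  8.55286079e-04 -4.57180194e-04  1.13629858e-01]
 [ 6.80314937e-04 -2.82692063e-01  9.59210475e-01 -7.12241512e+01]
 [ 0.00000000e+00  0.00000000e+00  0.00000000e+00  1.00000000e+00]]
6798 [ 522.74123396 -129.58163424  165.16940611] [ 493.18933607 -160.45188658  158.0045486 ] [555.72972003 -98.00438181 168.78711303]
```

View pics/w1.png

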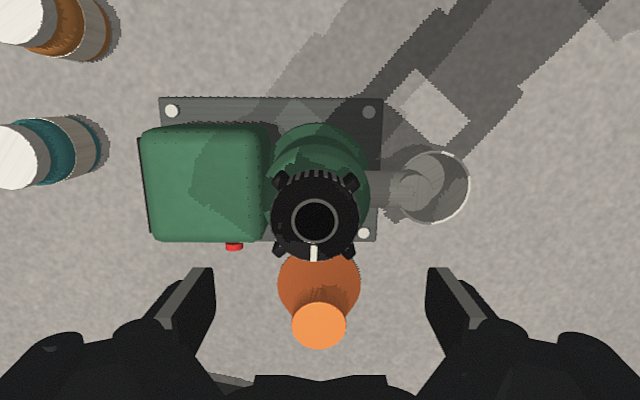

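The wrist view shows the ring hub at (315,221) and the mark end at (314,255), which points along the tool's x axis. The ears sit diagonally, so both pads have clear faces. Now I refine the centre.

Run:
```python
from h import *
c=dict(np.load("pics/w1.npz"));T=np.load("pics/T1.npy")@c['mount'];f=200/np.tan(np.radians(c["vertical_fov"])/2)
g=c['color'].min(2);m=np.zeros_like(g);m[190:265,270:360]=(g[190:265,270:360]>70);
sat=c['color'].max(2).astype(int)-g;m[sat>30]=0
n,l,st,ce=cv2.connectedComponentsWithStats(m.astype(np.uint8))
def ray(u,v,z=164):
    d=T[:3,:3]@np.stack([(u-c['cx'])/f,(v-c['cy'])/f,np.ones_like(u,float)]);o=T[:3,3]
    return (o[:,None]+d*(z-o[2])/d[2]).T
for i in range(1,n):
    if st[i,4]>25:
        v,u=np.where(l==i);W=ray(u,v)[:,:2];print(st[i],ce[i],W.mean(0),(W.min(0)+W.max(0))/2,W.max(0)-W.min(0))
P=cloud(c,T);k=(P[...,2]>161)&(P[...,2]<167)&(np.hypot(P[...,0]-524,P[...,1]+129)<45);q=P[k][:,:2].astype(np.float32)
print(cv2.minEnclosingCircle(q),cv2.minAreaRect(q))
```

```text
[291 199  47  45 393] [313.84478372 219.50127226] [ 524.48397177 -129.22950809] [ 525.41828635 -128.84258261] [29.33692159 28.83778394]
[270 226  21  39 269] [275.97026022 252.11524164] [ 551.69964689 -147.51819847] [ 547.97944569 -146.63359459] [25.51381232 16.50540648]
[351 229   9  36 193] [356.51813472 248.68393782] [536.84930934 -98.1127512 ] [535.45251407 -97.69095253] [23.7759578   8.05819754]
[310 245   8  17 125] [313.336 252.776] [ 546.27598925 -124.20712889] [ 546.50615248 -124.3043473 ] [11.42042184  6.16575333]
((524.5945434570312, -129.2185516357422), 35.82362365722656) ((524.692138671875, -128.96205139160156), (57.32465362548828, 56.82102966308594), 12.098725318908691)
```

>>> step_arm:
  plan:
    - {"offset":[0,0,4],"rot":[0,0,0],"gripper":8.54}
    - {"offset":[0,0,4],"rot":[0,0,0],"gripper":8.54}
    - {"offset":[0,0,4],"rot":[0,0,0],"gripper":8.54}
    - {"offset":[0,0,4],"rot":[0,0,0],"gripper":8.54}

```text
time_s: 2.25
eef_pos: [524.4, -126.3, 265.8]
ee_rot: [0.001, -0.122, 0.993, -0.001]
force: [0.0, 0.2, 1.4]
grip_width: 1.001
grip_force: 0.0
```

Run:
```python
from rig import *
s=sense();print(s['eef_pos'],s['ee_rot'],s['force'],s['wrist_torque'])
```

```text
[ 524.42370551 -126.32035989  265.7636159 ] [ 1.04436624e-03 -1.22195741e-01  9.92505233e-01 -6.86714211e-04] [0.03684998 0.22635987 1.42549042] [ 0.00502833  0.04540102 -0.04256443]
```

>>> step_arm:
  plan:
    - {"offset":[0.05,-0.28,0],"rot":[0,0,1.5],"gripper":8.54}
    - {"offset":[0.05,-0.28,3],"rot":[0,0,1.5],"gripper":8.54}
    - {"offset":[0.05,-0.28,5],"rot":[0,0,1.5],"gripper":8.54}
    - {"offset":[0.05,-0.28,6.2],"rot":[0,0,1.5],"gripper":8.54}
    - {"offset":[0.05,-0.28,6.2],"rot":[0,0,1.5],"gripper":8.54}
    - {"offset":[0.05,-0.28,6.2],"rot":[0,0,1.5],"gripper":8.54}

```text
time_s: 2.85
eef_pos: [524.6, -129.6, 203.0]
ee_rot: [0.001, -0.109, 0.994, -0.0]
force: [-0.3, -0.3, 0.2]
grip_width: 1.002
grip_force: 0.0
```

Run:
```python
from rig import *
s=sense();print(s['eef_pos'],s['ee_rot'],s['force'],s['wrist_torque'])
```

```text
[ 524.62696832 -129.62440185  202.97925902] [ 6.05643527e-04 -1.08730278e-01  9.94071025e-01 -3.97659087e-04] [-0.28509045 -0.30437265  0.17077726] [-0.01737269 -0.03671474 -0.02394263]
```

>>> step_arm:
  plan:
    - {"offset":[0,0,0],"rot":[0,0,0],"gripper":4}
    - {"offset":[0,0,0],"rot":[0,0,0],"gripper":4}
    - {"offset":[0,0,0],"rot":[0,0,0],"gripper":4}
    - {"offset":[0,0,0],"rot":[0,0,0],"gripper":4}
    - {"offset":[0,0,0],"rot":[0,0,0],"gripper":4}
    - {"offset":[0,0,0],"rot":[0,0,0],"gripper":4}
  squeeze: 50

```text
time_s: 3.45
eef_pos: [524.4, -129.0, 203.2]
ee_rot: [0.001, -0.109, 0.994, 0.0]
force: [-2.7, 4.1, 7.5]
grip_width: 0.642
grip_force: 52.2
```

```bash
cat > st.py <<'E'
from rig import *
import numpy as np
s=sense();q=s['ee_rot'];yaw=np.degrees(2*np.arctan2(q[2],q[1]))-90
f,t=s['force'],s['wrist_torque']
print(round(s['time_s'],2),s['eef_pos'].round(1),"yaw %.2f"%yaw,"j6 %.2f"%np.degrees(s['joints'][5]),"F",f.round(1),"M",t.round(3),"tau6 %.3f"%s['tau'][5],s['grip_force'],round(s['grip_width'],3))
E
python3 st.py
```

```text
3.45 [ 524.4 -129.   203.2] yaw 102.50 j6 -128.80 F [-2.7  4.1  7.5] M [0.814 0.386 0.019] tau6 -0.034 52.23284661769867 0.642
```

>>> step_arm:
  plan:
    - {"offset":[0,0,0],"rot":[0,0,3],"gripper":4}
    - {"offset":[0,0,0],"rot":[0,0,6],"gripper":4}
    - {"offset":[0,0,0],"rot":[0,0,9],"gripper":4}
    - {"offset":[0,0,0],"rot":[0,0,9],"gripper":4}

```text
time_s: 3.85
eef_pos: [524.3, -129.2, 203.2]
ee_rot: [0.001, -0.03, 1.0, 0.0]
force: [-2.3, 2.4, 7.4]
grip_width: 0.643
grip_force: 52.4
```

```bash
python3 st.py
```

```text
3.85 [ 524.3 -129.2  203.2] yaw 93.38 j6 -119.69 F [-2.3  2.4  7.4] M [ 0.687  0.473 -0.316] tau6 0.146 52.39748239517212 0.643
```

>>> step_arm:
  plan:
    - {"offset":[0,0,0],"rot":[0,0,3],"gripper":4}
    - {"offset":[0,0,0],"rot":[0,0,4.5],"gripper":4}
    - {"offset":[0,0,0],"rot":[0,0,4.5],"gripper":4}

```text
time_s: 4.15
eef_pos: [524.4, -129.2, 203.2]
ee_rot: [0.001, 0.009, 1.0, -0.0]
force: [-2.1, 0.7, 7.0]
grip_width: 0.639
grip_force: 52.4
```

```bash
python3 st.py
```

```text
4.15 [ 524.4 -129.2  203.2] yaw 88.95 j6 -115.26 F [-2.1  0.7  7. ] M [ 0.548  0.372 -0.057] tau6 0.146 52.36185371875763 0.639
```

>>> step_arm:
  plan:
    - {"offset":[0,0,0],"rot":[0,0,3],"gripper":4}
    - {"offset":[0,0,0],"rot":[0,0,4.5],"gripper":4}
    - {"offset":[0,0,0],"rot":[0,0,4.5],"gripper":4}

```text
time_s: 4.45
eef_pos: [524.4, -129.3, 203.2]
ee_rot: [0.001, 0.048, 0.999, -0.0]
force: [-2.6, 1.3, 6.9]
grip_width: 0.642
grip_force: 52.4
```

```bash
python3 st.py
```

```text
4.45 [ 524.4 -129.3  203.2] yaw 84.44 j6 -110.75 F [-2.6  1.3  6.9] M [ 0.453  0.345 -0.102] tau6 0.160 52.36883103847504 0.642
```

>>> step_arm:
  plan:
    - {"offset":[0,0,0],"rot":[0,0,3],"gripper":4}
    - {"offset":[0,0,0],"rot":[0,0,4.5],"gripper":4}
    - {"offset":[0,0,0],"rot":[0,0,4.5],"gripper":4}

```text
time_s: 4.75
eef_pos: [524.4, -129.4, 203.2]
ee_rot: [0.001, 0.088, 0.996, -0.0]
force: [-2.0, 1.2, 6.4]
grip_width: 0.643
grip_force: 52.3
```

```bash
python3 st.py
```

```text
4.75 [ 524.4 -129.4  203.2] yaw 79.94 j6 -106.25 F [-2.   1.2  6.4] M [ 0.433  0.372 -0.171] tau6 0.061 52.342384457588196 0.643
```

>>> step_arm:
  plan:
    - {"offset":[0,0,0],"rot":[0,0,3],"gripper":4}
    - {"offset":[0,0,0],"rot":[0,0,4.5],"gripper":4}
    - {"offset":[0,0,0],"rot":[0,0,4.5],"gripper":4}

```text
time_s: 5.05
eef_pos: [524.4, -129.5, 203.2]
ee_rot: [0.001, 0.127, 0.992, -0.0]
force: [-3.7, -0.2, 7.5]
grip_width: 0.643
grip_force: 52.3
```

```bash
python3 st.py
```

```text
5.05 [ 524.4 -129.5  203.2] yaw 75.44 j6 -101.75 F [-3.7 -0.2  7.5] M [ 0.314  0.448 -0.166] tau6 0.044 52.332335114479065 0.643
```

>>> step_arm:
  plan:
    - {"offset":[0,0,0],"rot":[0,0,3],"gripper":4}
    - {"offset":[0,0,0],"rot":[0,0,4.5],"gripper":4}
    - {"offset":[0,0,0],"rot":[0,0,4.5],"gripper":4}

```text
time_s: 5.35
eef_pos: [524.4, -129.6, 203.2]
ee_rot: [0.001, 0.165, 0.986, -0.0]
force: [-1.7, -0.6, 6.2]
grip_width: 0.646
grip_force: 52.3
```

```bash
python3 st.py
```

```text
5.35 [ 524.4 -129.6  203.2] yaw 70.96 j6 -97.26 F [-1.7 -0.6  6.2] M [0.235 0.348 0.01 ] tau6 0.223 52.310686111450195 0.646
```

>>> step_arm:
  plan:
    - {"offset":[0,0,0],"rot":[0,0,3],"gripper":4}
    - {"offset":[0,0,0],"rot":[0,0,4.5],"gripper":4}
    - {"offset":[0,0,0],"rot":[0,0,4.5],"gripper":4}

```text
time_s: 5.65
eef_pos: [524.3, -129.7, 203.2]
ee_rot: [0.001, 0.204, 0.979, -0.0]
force: [-3.5, -1.3, 7.0]
grip_width: 0.644
grip_force: 52.3
```

```bash
python3 st.py
```

```text
5.65 [ 524.3 -129.7  203.2] yaw 66.45 j6 -92.75 F [-3.5 -1.3  7. ] M [ 0.174  0.458 -0.073] tau6 0.130 52.327067255973816 0.644
```

>>> step_arm:
  plan:
    - {"offset":[0,0,0],"rot":[0,0,3],"gripper":4}
    - {"offset":[0,0,0],"rot":[0,0,4.5],"gripper":4}
    - {"offset":[0,0,0],"rot":[0,0,4.5],"gripper":4}

```text
time_s: 5.95
eef_pos: [524.3, -129.8, 203.2]
ee_rot: [0.001, 0.242, 0.97, -0.0]
force: [-4.8, -1.8, 6.6]
grip_width: 0.639
grip_force: 52.3
```

```bash
python3 st.py
```

```text
5.95 [ 524.3 -129.8  203.2] yaw 61.93 j6 -88.24 F [-4.8 -1.8  6.6] M [ 0.047  0.455 -0.151] tau6 0.033 52.34543859958649 0.639
```

>>> step_arm:
  plan:
    - {"offset":[0,0,0],"rot":[0,0,3],"gripper":4}
    - {"offset":[0,0,0],"rot":[0,0,4.5],"gripper":4}
    - {"offset":[0,0,0],"rot":[0,0,4.5],"gripper":4}

```text
time_s: 6.25
eef_pos: [524.2, -129.9, 203.2]
ee_rot: [0.001, 0.28, 0.96, -0.0]
force: [-4.9, -2.7, 6.5]
grip_width: 0.642
grip_force: 52.4
```

```bash
python3 st.py
python3 - <<'E'
from rig import *
import cv2
c=capture("wrist");cv2.imwrite("pics/w2.png",c["color"][100:400,120:520,::-1])
E
```

```text
6.25 [ 524.2 -129.9  203.2] yaw 57.43 j6 -83.74 F [-4.9 -2.7  6.5] M [-0.114  0.46  -0.217] tau6 0.020 52.355666756629944 0.642
```

View pics/w2.png

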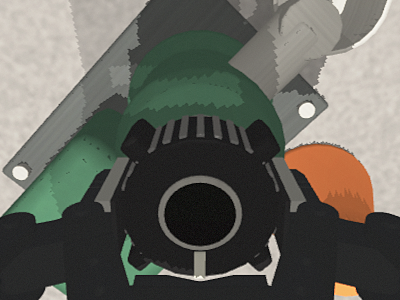

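The mark is still at the bottom centre of the picture (crop 200,262), in line with the tool, so the ring turns with the fingers and isn't slipping. 45° done; I go on one quarter-click at a time.

>>> step_arm:
  plan:
    - {"offset":[0,0,0],"rot":[0,0,3],"gripper":4}
    - {"offset":[0,0,0],"rot":[0,0,4.5],"gripper":4}
    - {"offset":[0,0,0],"rot":[0,0,4.5],"gripper":4}

```text
time_s: 6.6
eef_pos: [524.2, -129.9, 203.2]
ee_rot: [0.001, 0.318, 0.948, -0.001]
force: [-5.5, -3.6, 6.7]
grip_width: 0.644
grip_force: 52.4
```

```bash
python3 st.py
```

```text
6.6 [ 524.2 -129.9  203.2] yaw 52.96 j6 -79.26 F [-5.5 -3.6  6.7] M [-0.202  0.549  0.033] tau6 0.257 52.35679864883423 0.644
```

>>> step_arm:
  plan:
    - {"offset":[0,0,0],"rot":[0,0,3],"gripper":4}
    - {"offset":[0,0,0],"rot":[0,0,4.5],"gripper":4}
    - {"offset":[0,0,0],"rot":[0,0,4.5],"gripper":4}

```text
time_s: 6.9
eef_pos: [524.2, -130.0, 203.2]
ee_rot: [0.001, 0.355, 0.935, -0.001]
force: [-4.7, -3.5, 6.8]
grip_width: 0.645
grip_force: 52.4
```

```bash
python3 st.py
```

```text
6.9 [ 524.2 -130.   203.2] yaw 48.44 j6 -74.75 F [-4.7 -3.5  6.8] M [-0.253  0.643 -0.162] tau6 0.109 52.419217228889465 0.645
```

Detents fit yaw ≈ 55.5, 37.5, 19.5 and so on. The touch lies on one of these, so I probe about 4–5° past each.

>>> step_arm:
  plan:
    - {"offset":[0,0,0],"rot":[0,0,4.5],"gripper":4}
    - {"offset":[0,0,0],"rot":[0,0,9],"gripper":4}
    - {"offset":[0,0,0],"rot":[0,0,12],"gripper":4}
    - {"offset":[0,0,0],"rot":[0,0,15],"gripper":4}
    - {"offset":[0,0,0],"rot":[0,0,15],"gripper":4}

```text
time_s: 7.4
eef_pos: [523.9, -130.3, 203.2]
ee_rot: [0.0, 0.474, 0.881, -0.001]
force: [-7.7, -4.5, 7.5]
grip_width: 0.644
grip_force: 52.5
```

```bash
python3 st.py
```

```text
7.4 [ 523.9 -130.3  203.2] yaw 33.45 j6 -59.75 F [-7.7 -4.5  7.5] M [-0.437  0.798  0.36 ] tau6 0.790 52.5465989112854 0.644
```

Torque jumped to 0.79 N m (about 0.2 at the same phase one click earlier), so the burrs have touched. I back off slowly, reading as I go, to locate the touch.

>>> step_arm:
  plan:
    - {"offset":[0,0,0],"rot":[0,0,-3],"gripper":4}
    - {"offset":[0,0,0],"rot":[0,0,-3],"gripper":4}

```text
time_s: 7.6
eef_pos: [524.0, -130.2, 203.2]
ee_rot: [0.001, 0.449, 0.893, -0.001]
force: [-6.4, -4.5, 8.0]
grip_width: 0.635
grip_force: 52.4
```

```bash
python3 st.py
```

```text
7.6 [ 524.  -130.2  203.2] yaw 36.59 j6 -62.90 F [-6.4 -4.5  8. ] M [-0.374  0.751  0.194] tau6 -0.174 52.42577612400055 0.635
```

>>> step_arm:
  plan:
    - {"offset":[0,0,0],"rot":[0,0,-3],"gripper":4}
    - {"offset":[0,0,0],"rot":[0,0,-3],"gripper":4}

```text
time_s: 7.8
eef_pos: [524.1, -130.1, 203.2]
ee_rot: [0.001, 0.426, 0.905, -0.001]
force: [-6.6, -4.3, 6.9]
grip_width: 0.646
grip_force: 52.4
```

```bash
python3 st.py
```

```text
7.8 [ 524.1 -130.1  203.2] yaw 39.57 j6 -65.88 F [-6.6 -4.3  6.9] M [-0.364  0.773  0.128] tau6 -0.303 52.43535876274109 0.646
```

>>> step_arm:
  plan:
    - {"offset":[0,0,0],"rot":[0,0,-3],"gripper":4}
    - {"offset":[0,0,0],"rot":[0,0,-3],"gripper":4}

```text
time_s: 8.0
eef_pos: [524.1, -130.1, 203.2]
ee_rot: [0.001, 0.402, 0.916, -0.001]
force: [-5.9, -3.0, 7.2]
grip_width: 0.645
grip_force: 52.4
```

```bash
python3 st.py
```

```text
8.0 [ 524.1 -130.1  203.2] yaw 42.58 j6 -68.89 F [-5.9 -3.   7.2] M [-0.27   0.662  0.125] tau6 -0.272 52.42626070976257 0.645
```

>>> step_arm:
  plan:
    - {"offset":[0,0,0],"rot":[0,0,-3],"gripper":4}
    - {"offset":[0,0,0],"rot":[0,0,-3],"gripper":4}

```text
time_s: 8.2
eef_pos: [524.1, -130.1, 203.2]
ee_rot: [0.001, 0.378, 0.926, -0.001]
force: [-5.5, -3.0, 7.1]
grip_width: 0.643
grip_force: 52.4
```

```bash
python3 st.py
```

```text
8.2 [ 524.1 -130.1  203.2] yaw 45.58 j6 -71.89 F [-5.5 -3.   7.1] M [-0.315  0.646  0.184] tau6 -0.295 52.38548219203949 0.643
```

>>> step_arm:
  plan:
    - {"offset":[0,0,0],"rot":[0,0,-3],"gripper":4}
    - {"offset":[0,0,0],"rot":[0,0,-3],"gripper":4}

```text
time_s: 8.4
eef_pos: [524.2, -130.0, 203.2]
ee_rot: [0.001, 0.354, 0.935, -0.001]
force: [-4.4, -2.9, 7.2]
grip_width: 0.643
grip_force: 52.4
```

```bash
python3 st.py
```

```text
8.4 [ 524.2 -130.   203.2] yaw 48.58 j6 -74.89 F [-4.4 -2.9  7.2] M [-0.15   0.616  0.182] tau6 -0.265 52.37000226974487 0.643
```

>>> step_arm:
  plan:
    - {"offset":[0,0,0],"rot":[0,0,-3],"gripper":4}
    - {"offset":[0,0,0],"rot":[0,0,-3],"gripper":4}

```text
time_s: 8.6
eef_pos: [524.2, -129.9, 203.2]
ee_rot: [0.001, 0.329, 0.944, -0.001]
force: [-5.0, -2.8, 6.4]
grip_width: 0.642
grip_force: 52.4
```

```bash
python3 st.py
```

```text
8.6 [ 524.2 -129.9  203.2] yaw 51.59 j6 -77.90 F [-5.  -2.8  6.4] M [-0.061  0.568  0.2  ] tau6 -0.196 52.36234724521637 0.642
```

>>> step_arm:
  plan:
    - {"offset":[0,0,0],"rot":[0,0,-3],"gripper":4}
    - {"offset":[0,0,0],"rot":[0,0,-3],"gripper":4}

```text
time_s: 8.8
eef_pos: [524.3, -129.9, 203.2]
ee_rot: [0.001, 0.304, 0.953, -0.001]
force: [-4.3, -2.7, 6.9]
grip_width: 0.635
grip_force: 52.4
```

```bash
python3 st.py
```

```text
8.8 [ 524.3 -129.9  203.2] yaw 54.58 j6 -80.89 F [-4.3 -2.7  6.9] M [-0.106  0.459  0.118] tau6 -0.271 52.39423155784607 0.635
```

>>> step_arm:
  plan:
    - {"offset":[0,0,0],"rot":[0,0,-3],"gripper":4}
    - {"offset":[0,0,0],"rot":[0,0,-3],"gripper":4}

```text
time_s: 9.0
eef_pos: [524.3, -129.9, 203.2]
ee_rot: [0.001, 0.279, 0.96, -0.0]
force: [-4.1, -1.4, 6.5]
grip_width: 0.645
grip_force: 52.4
```

```bash
python3 st.py
```

```text
9.0 [ 524.3 -129.9  203.2] yaw 57.57 j6 -83.88 F [-4.1 -1.4  6.5] M [-0.035  0.479  0.01 ] tau6 -0.351 52.37129867076874 0.645
```

Run:
```python
import numpy as np
cw=[(93.38,.146),(88.95,.146),(84.44,.16),(79.94,.061),(75.44,.044),(70.96,.223),(66.45,.13),(61.93,.033),(57.43,.02),(52.96,.257),(48.44,.109)]
cc=[(42.58,-.272),(45.58,-.295),(48.58,-.265),(51.59,-.196),(54.58,-.271),(57.57,-.351)]
for D,s in((cw,1),(cw[3:],1),(cc,1),(cw+cc,0)):
    y,t=np.array(D).T;w=2*np.pi*y/18
    X=np.c_[np.sin(w),np.cos(w),np.ones_like(y)] if s else np.c_[np.sin(w),np.cos(w),np.r_[np.ones(len(cw)),np.zeros(len(cc))],np.r_[np.zeros(len(cw)),np.ones(len(cc))]]
    b,*_=np.linalg.lstsq(X,t,rcond=None)
    A=np.hypot(b[0],b[1])
    # t = c - A sin(w - w0): detent where torque rises as yaw falls
    w0=np.arctan2(b[1],-b[0]);print("A %.3f"%A,"detent yaw %.1f"%(36+np.degrees(w0)/20),b[2:], "rms",np.std(t-X@b))
```

```text
A 0.090 detent yaw 38.4 [0.11301981] rms 0.04136765167196443
A 0.106 detent yaw 38.2 [0.1096364] rms 0.03666298199702866
A 0.047 detent yaw 37.0 [-0.27500637] rms 0.03128611015495014
A 0.072 detent yaw 38.1 [ 0.1149184  -0.27503596] rms 0.04204618077921614
```

The detent fit puts the touch at yaw ≈ 38.2°, so three clicks back is yaw ≈ 92.3°. That is about 35° more anticlockwise.

>>> step_arm:
  plan:
    - {"offset":[0,0,0],"rot":[0,0,-4],"gripper":4}
    - {"offset":[0,0,0],"rot":[0,0,-8],"gripper":4}
    - {"offset":[0,0,0],"rot":[0,0,-12],"gripper":4}
    - {"offset":[0,0,0],"rot":[0,0,-16],"gripper":4}
    - {"offset":[0,0,0],"rot":[0,0,-20],"gripper":4}
    - {"offset":[0,0,0],"rot":[0,0,-24],"gripper":4}
    - {"offset":[0,0,0],"rot":[0,0,-28],"gripper":4}
    - {"offset":[0,0,0],"rot":[0,0,-32],"gripper":4}
    - {"offset":[0,0,0],"rot":[0,0,-35],"gripper":4}
    - {"offset":[0,0,0],"rot":[0,0,-35],"gripper":4}
    - {"offset":[0,0,0],"rot":[0,0,-35],"gripper":4}

```text
time_s: 10.1
eef_pos: [524.4, -129.2, 203.2]
ee_rot: [0.001, -0.022, 1.0, 0.0]
force: [-2.9, 1.7, 7.3]
grip_width: 0.643
grip_force: 52.4
```

```bash
python3 st.py
```

```text
10.1 [ 524.4 -129.2  203.2] yaw 92.51 j6 -118.81 F [-2.9  1.7  7.3] M [0.702 0.425 0.07 ] tau6 0.020 52.41992890834808 0.643
```

>>> step_arm:
  plan:
    - {"offset":[0,0,0],"rot":[0,0,0],"gripper":8.54}
    - {"offset":[0,0,0],"rot":[0,0,0],"gripper":8.54}
    - {"offset":[0,0,0],"rot":[0,0,0],"gripper":8.54}
    - {"offset":[0,0,0],"rot":[0,0,0],"gripper":8.54}
    - {"offset":[0,0,0],"rot":[0,0,0],"gripper":8.54}
    - {"offset":[0,0,-3],"rot":[0,0,0],"gripper":8.54}
    - {"offset":[0,0,-6],"rot":[0,0,0],"gripper":8.54}
    - {"offset":[0,0,-10],"rot":[0,0,0],"gripper":8.54}
    - {"offset":[0,0,-10],"rot":[0,0,0],"gripper":8.54}
    - {"offset":[0,0,-10],"rot":[0,0,0],"gripper":8.54}
    - {"offset":[0,0,-10],"rot":[0,0,0],"gripper":8.54}

```text
time_s: 11.2
eef_pos: [523.9, -129.3, 300.8]
ee_rot: [-0.001, -0.022, 1.0, 0.0]
force: [-0.5, -0.7, -0.2]
grip_width: 0.997
grip_force: 0.0
```

```bash
python3 st.py
python3 - <<'E'
from rig import *
from h import *
s=sense();c=capture("wrist")
q=s['ee_rot'];M=np.eye(4);M[:3,:3]=R.from_quat([*q[1:],q[0]]).as_matrix();M[:3,3]=s['eef_pos'];T=M@c['mount']
f=200/np.tan(np.radians(c["vertical_fov"])/2)
cv2.imwrite("pics/w3.png",c["color"][:,:,::-1])
g=c['color'].min(2);sat=c['color'].max(2).astype(int)-g
v,u=np.mgrid[:400,:640];d=np.stack([(u-c['cx'])/f,(v-c['cy'])/f,np.ones((400,640))],-1)@T[:3,:3].T
W=T[:3,3]+d*((164-T[2,3])/d[...,2])[...,None];D=W[...,:2]-[524.6,-129.1]
r=np.hypot(D[...,0],D[...,1]);m=(r>17)&(r<26)&(g>100)&(sat<30)
a=np.degrees(np.arctan2(D[...,1],D[...,0]))[m];print(m.sum(),np.median(a),a.std())
E
```

```text
11.2 [ 523.9 -129.3  300.8] yaw 92.50 j6 -118.80 F [-0.5 -0.7 -0.2] M [-0.001 -0.003 -0.031] tau6 0.000 0.0 0.997
85 3.3836599209732703 3.347235994245275
```

View pics/w3.png

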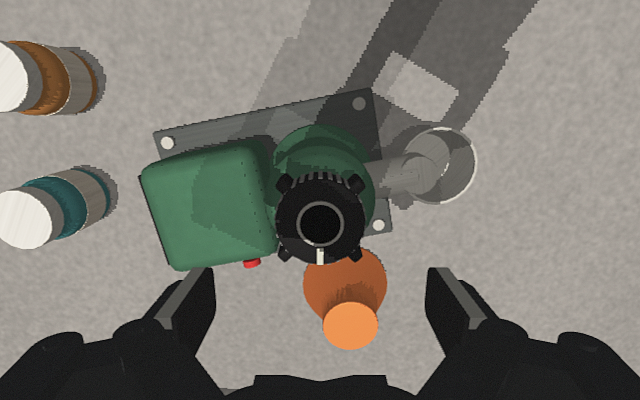

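The mark now stands at (320,256), world angle ≈3.4°. That is about 55° anticlockwise of the touch (tolerance is 54 ± 9°). The fingers are clear, and the neighbours in view (cup, hopper, amber and teal jars) look undisturbed.

```bash
python3 -c "
from rig import *
print(finish_job())"
```

```text
the job is handed in; nothing more can be done
None
```

I turned the ring clockwise until the burrs touched (estimated 6° past at most, jam limit 10°), backed it off three clicks (about 55° measured), let go, and handed the job in; no verdict was shown.

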